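# Put the roll bin in order

## Task

Put the roll bin in order: take out the two squeegees that were dropped in among the rolls and hang each by its head on an empty hook of the tool rack, handle down between the prongs, without knocking the tools beside it out of place. Tip every slumped roll upright inside the bin, without lifting it out, so that each stands on its own end on the bin floor. Leave everything else on the bench where it is.

Things in the scene. Friction and masses are not known exactly. Their poses are not given: they have to be found in the camera images.
- bin: fixed open plywood roll bin, 393 mm along its y, 128 mm along its x, 133 mm tall; origin under its centre on the bench, z up, its -x side (the near side) faces the robot. Five compartments side by side along y, centres at y = -150, -75, 0, 75, 150 mm, each about 70 mm wide (y) and 110 mm long (x, inner faces at x = -55 and +55 mm). The floor inside is 8 mm above the bench, outer walls are 9 mm thick with rims at 133 mm, the 6 mm dividers are 104 mm high
- roll0: short roll of film wound hard on a cardboard core, a stiff cylinder 42 mm in diameter, 205 mm long, about 0.3 kg, both ends flat, so it stands by itself; origin at the centre of its lower end, z along its axis to the upper end. At the start it lies slumped in a compartment of its own: lower end on the floor against the far (+x) wall, leaning about 30 degrees from upright over the near (-x) rim, its upper end sticking out. May be absent
- roll1: short roll of film wound hard on a cardboard core, a stiff cylinder 42 mm in diameter, 205 mm long, about 0.3 kg, both ends flat, so it stands by itself; origin at the centre of its lower end, z along its axis to the upper end. At the start it lies slumped in a compartment of its own: lower end on the floor against the far (+x) wall, leaning about 30 degrees from upright over the near (-x) rim, its upper end sticking out. May be absent
- roll2: short roll of film wound hard on a cardboard core, a stiff cylinder 42 mm in diameter, 205 mm long, about 0.3 kg, both ends flat, so it stands by itself; origin at the centre of its lower end, z along its axis to the upper end. At the start it lies slumped in a compartment of its own: lower end on the floor against the far (+x) wall, leaning about 30 degrees from upright over the near (-x) rim, its upper end sticking out. May be absent
- squeegee0: handled squeegee, 275 mm long, about 0.2 kg, dropped slantwise into a compartment: handle foot against the far wall, leaning about 38 degrees over the near (-x) rim, head up. Black flat handle 28 mm (y) by 14 mm (x) by 235 mm, z along the handle towards the head; origin on the handle's centre line 20 mm above its foot. On the handle's end sits an aluminium bar 66 mm (y) by 18 mm (x) by 28 mm (z), then 12 mm of rubber blade 5 mm thick (x)
- squeegee1: handled squeegee, 275 mm long, about 0.2 kg, dropped slantwise into a compartment: handle foot against the far wall, leaning about 38 degrees over the near (-x) rim, head up. Black flat handle 28 mm (y) by 14 mm (x) by 235 mm, z along the handle towards the head; origin on the handle's centre line 20 mm above its foot. On the handle's end sits an aluminium bar 66 mm (y) by 18 mm (x) by 28 mm (z), then 12 mm of rubber blade 5 mm thick (x)
- head0 (a point): centre of the aluminium bar of squeegee0, 249 mm from its handle's foot; the bar's underside, which rests on a hook's prongs, is 14 mm below it
- head1 (a point): centre of the aluminium bar of squeegee1, 249 mm from its handle's foot; the bar's underside, which rests on a hook's prongs, is 14 mm below it
- rack: fixed bench rack, 400 mm along y, with four double-prong hooks 100 mm apart on a plywood rail 40 mm high whose top is 270 mm above the bench; origin on the bench under the hooks, the prongs point to its -x (towards the robot), rail face 55 mm behind (+x of) the origin. Two hooks carry tools, two are empty
- hook0: an empty hook at the start: two level steel prongs 8 mm thick along x, centres 44 mm apart (36 mm clear between them), for a handle to hang between with its head lying across both. Origin midway between them at the height of their upper faces, 265 mm above the bench; the prongs run from the rail at x = +55 mm to x = -30 mm, where their tips turn up, ending 10 mm above the origin at x = -38 mm
- hook1: an empty hook at the start: two level steel prongs 8 mm thick along x, centres 44 mm apart (36 mm clear between them), for a handle to hang between with its head lying across both. Origin midway between them at the height of their upper faces, 265 mm above the bench; the prongs run from the rail at x = +55 mm to x = -30 mm, where their tips turn up, ending 10 mm above the origin at x = -38 mm
- brush: brush hanging on a hook, head 66 mm wide; origin at the underside of its head, z up; must stay
- roller: hand roller hanging on a hook, head 66 mm wide; origin at the underside of its head; must stay
- spray: cleaner bottle on the bench, 64 mm across, 170 mm tall, origin under its base; not part of the job
- tape: roll of masking tape lying on the bench, 100 mm across, 25 mm high; not part of the job
- knife: snap-off knife lying on the bench, 130 mm long; not part of the job
Not all that is in view belongs to the job. Leave any red or turquoise look-alike of the roll2 alone.

How it is judged:
By the outcome, as a careful person would: the job done as asked, in the order asked, and still so for the second after the job is handed in, with the robot touching nothing.
Of roll0, roll1, roll2 only 2 to 3 are there at a start; the rules pass over those that are not, and their reading is None.
At some moment in a run one of roll0, roll1, roll2 may be knocked a few centimetres aside while the robot is not near it.
It also fails if it takes over 210 s, if anything falls off the work surface, if the arm or the gripper's body presses on something with over 40 N, if the wrist force passes 120 N, or if a joint passes its speed limit or range.

## Robot

A 6-joint arm with a two-finger parallel gripper is mounted at the origin on the work surface. World frame = base frame: x ahead of the robot, y to its left, z up, the work surface at z = 0. Lengths are in mm, angles in degrees, forces in N, time in s.
With the tool pointing down it reaches from about 350 to 850 mm from the base axis. Payload 8.1 kg.
Tool frame: the origin (TCP) lies midway between the tips of the shut fingers; the grasp point (between the pads) lies 19 mm behind it (r.grasp_offset is the distance from the TCP to the grasp point, in mm); z points along the fingers, x is the direction in which the jaws open and shut, and the axes are right-handed (so a half turn about z gives the same grasp; the last joint's range is limited). The gripper opens to 85 mm and grips with 20 to 120 N. Pads are 22 mm wide; open, the fingers measure 114 mm over their backs; the gripper's body (76 mm by 85 mm) begins 54 mm behind the grasp point. The pads swing forward as they close: fully open they stand 13 mm farther back than shut.
Start: joints at [69.649, 7.471, 85.268, -0, 87.261, -4.893], TCP at [159.901, 578.305, 204.192] pointing down, gripper open.
Joint ranges: [-169.43, 169.43], [-51.17, 129.36], [1.28, 143.12], [-76.62, 256.62], [0, 156.53], [-152.29, 152.29]. Speed limits (degrees/s): [136.94, 136.94, 159.86, 180, 180, 180].

## Interface

Orientations are given as [roll, pitch, yaw] about the fixed x, y, z axes, in that order (R = Rz(yaw) Ry(pitch) Rx(roll)).
In Python, from bench import r, optics, hand_in gives the robot as it stands.
- The arm moves only by the shell command python3 -m pendant 'ROWS' [FORCE]. ROWS is JSON, a list of rows, each a list of 5 numbers: the opening, from 0 (shut) to 1 (fully open), then the shift along the tool's x, y, z in mm, then the turn about the tool's z in degrees. A call has 1 to 10 rows; each row shifts and turns the commanded pose from where the row before left it, along the tool's axes as they then stand; what a row does not reach is not made up. A row lasts 1/10 s, in which the tool goes at most 50 mm and 8.59 degrees, less where a joint would pass 70% of its speed; a pose out of reach is approached as far as the arm can. A call with a gripper value outside its range is refused whole. The fingers move at their own pace and stop on an object; FORCE is the grip in N (left out, the last holds). Time passes only in rows, so rows that do not move let the fingers close. It gives the time, the measured TCP pose, the force and the opening at its end, in the units of the state.
- r.sense(): the state, without advancing time (a new reading comes with each control period).
- optics.snapshot(name): name is "scene" or "side" or "wrist"; returns (picture, depth): 384x512x3 uint8, blue, green, red; 384x512 float32, mm along the optical axis (not along the pixel's ray), 0 where there is no reading.
- optics.camera_params(name): a dict with "camera_matrix" (3x3 intrinsics, pixels), "k1" (the pictures are not rectified: a ray, as slopes to the right and down, at radius r is drawn at 1 + k1 r^2 times it, then the intrinsics apply), "eye" and "orientation" of the camera in the world. Camera axes: x right, y down, z forward; pixel columns grow to the right and rows downward; lengths in mm; the calibration is good to about 2 mm. A picture is of the moment at which its call begins: read the wrist's pose just before it. camera_params takes no time and is no camera call; for the wrist camera it gives the pose at the moment of the call.
- hand_in(): hands the job in, once; it reports no verdict.
Trained networks look in the newest picture that a camera, given by its name, has taken for a name from the list of things; names that differ only in an ending like _2 or _b are one class to them, and where a whole thing is asked for, a point or a joint stands for the part that bears it (a point fixed in the world has none). Each returns a list of dicts, best first, with "score" (0 to 1); they miss things now and then, are a little off and sometimes report something else, mostly with a low value. They report only what shows in the picture. A call takes as long as a camera call. They do not tell look-alikes from the thing itself.
- optics.search_frame(camera, query): "at" ([x, y, z] in mm, in world coordinates, good to about 4 mm: the middle of the surface that is visible of it).
The state is a dict: "time": time; "joint_pos": joint angles; "qd": joint speeds; "joint_efforts": joint torques, N m; "tool_pos": TCP position; "tcp_rot": TCP orientation; "ft_force": force on the tool from outside, world axes, zero at the start; "wrist_torque": the same for the moment, N m; "finger_gap": finger opening in mm.
Only numpy, scipy, OpenCV 4.12 (cv2) and the standard library are available. Lean on these libraries where they do the work, as an engineer would, in place of code of your own. Each camera call takes 0.05 s, during which the arm holds its last target. There are 200 camera calls.

## Working session

There is one attempt and no reset: what is moved stays moved. The work goes in short steps, Python scripts to look and compute and a shell command to move; the robot and the scene stay as the last step left them, time stands still between calls to the robot, and variables do not carry over. Pictures are saved under pics/ and viewed, about 12 in all and at most 16, crops included, and the job is handed in when it is done.

```bash
ls; mkdir -p pics; cat > h.py <<'E'
import numpy as np, cv2
from scipy.spatial.transform import Rotation as Ro
from bench import r, optics, hand_in
def Rm(o):
    o=np.array(o,float)
    return o if o.shape==(3,3) else Ro.from_euler('xyz',o,degrees=True).as_matrix()
def snap(c,save=None):
    p=optics.camera_params(c); im,d=optics.snapshot(c)
    if save: cv2.imwrite('pics/'+save+'.png',im)
    return im,d,p
def cloud(d,p):
    K=np.array(p['camera_matrix']); h,w=d.shape
    uv=np.stack(np.meshgrid(np.arange(w),np.arange(h)),-1).reshape(-1,1,2).astype(float)
    n=cv2.undistortPoints(uv,K,np.array([p['k1'],0,0,0,0.]))[:,0]
    P=np.c_[n,np.ones(len(n))]*d.reshape(-1,1)
    return (P@Rm(p['orientation']).T+np.array(p['eye'])).reshape(h,w,3)
E
python3 - <<'E'
from h import *
s=r.sense(); print({k:np.round(v,2) for k,v in s.items()}, r.grasp_offset)
ims=[]
for c in ['scene','side','wrist']:
    im,d,p=snap(c); print(c,p); np.savez('pics/%s0.npz'%c,im=im,d=d,X=cloud(d,p))
    ims.append(im)
    cv2.imwrite('pics/%s0.png'%c,im)
    if c=='wrist': continue
    for q in ['bin','roll0','squeegee0','head0','hook0','rack','brush','roller','spray','tape','knife']:
        print(c,q,[(round(o['score'],2),np.round(o['at']).tolist()) for o in optics.search_frame(c,q)[:6]])
E
```

```text
pics
{'time': np.float64(0.0), 'joint_pos': array([69.65,  7.51, 85.33,  0.  , 87.26, -4.89]), 'qd': array([-0.05,  0.01,  0.  ,  0.01, -0.05,  0.06]), 'joint_efforts': array([-0.000e+00, -5.694e+01, -5.006e+01, -0.000e+00,  2.000e-02,
       -0.000e+00]), 'tool_pos': array([159.68, 577.72, 203.12]), 'tcp_rot': array([-1.7999e+02,  1.1000e-01,  7.4540e+01]), 'ft_force': array([0.03, 0.64, 0.34]), 'wrist_torque': array([-0.07,  0.02, -0.05]), 'finger_gap': np.float64(85.38)} 18.700000000000003
scene {'camera_matrix': array([[368.89111641,   0.        , 254.24152021],
       [  0.        , 368.89111641, 190.2302917 ],
       [  0.        ,   0.        ,   1.        ]]), 'k1': -0.03316479538247615, 'eye': array([1097.85252965,  -70.54816761,  885.30952556]), 'orientation': array([-141.38449073,    0.83326817,   79.82093819])}
scene bin [(0.64, [615.0, -238.0, 87.0])]
scene roll0 [(0.82, [354.0, -24.0, 40.0]), (0.81, [539.0, -291.0, 145.0]), (0.61, [554.0, -69.0, 151.0]), (0.6, [544.0, -211.0, 151.0]), (0.55, [294.0, -272.0, 32.0]), (0.41, [776.0, 125.0, 25.0])]
scene squeegee0 [(0.77, [
[... 1264 characters left out ...]
(0.81, [446.0, -381.0, 214.0]), (0.71, [457.0, -148.0, 217.0])]
side hook0 [(0.65, [591.0, 108.0, 264.0]), (0.49, [577.0, 314.0, 264.0])]
side rack [(0.87, [622.0, 228.0, 14.0])]
side brush [(0.67, [570.0, 195.0, 218.0])]
side roller [(0.71, [598.0, 390.0, 200.0])]
side spray []
side tape [(0.71, [768.0, 126.0, 23.0])]
side knife [(0.48, [764.0, -205.0, 8.0])]
wrist {'camera_matrix': array([[292.22885544,   0.        , 255.33076772],
       [  0.        , 292.22885544, 195.36338949],
       [  0.        ,   0.        ,   1.        ]]), 'k1': -0.060236796033387274, 'eye': array([ 87.98901749, 597.70502197, 374.92217303]), 'orientation': array([1.63132673e+02, 8.60211340e-02, 7.45181756e+01])}
```

View pics/scene0.png

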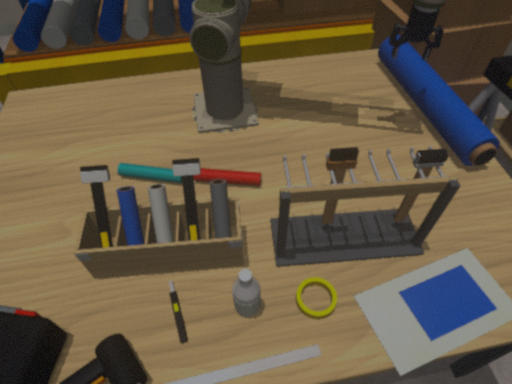

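View pics/side0.png

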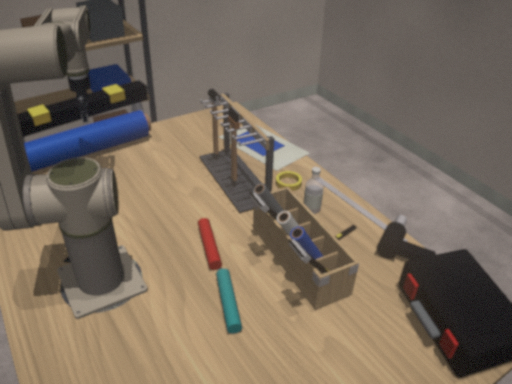

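Scene view: in the bin from left to right are a squeegee (95,175), blue roll (130,215), light grey roll (160,213), squeegee (186,168) and dark grey roll (220,210). The turquoise (155,172) and red (230,177) cylinders lying behind the bin are the look-alikes and stay put. On the rack, the hooks near y≈110 and y≈305 are empty. I'll build a top-down map to get the bin and rack poses.

```bash
python3 - <<'E'
from h import *
A=[np.load('pics/%s0.npz'%c) for c in ('scene','side')]
X=np.concatenate([a['X'][a['d']>0] for a in A]); C=np.concatenate([a['im'][a['d']>0] for a in A])
# ortho map x 350..750 , y -460..460 ; 0.85 px/mm ; up=+x, left=+y
S=.85; m=(X[:,0]>380)&(X[:,0]<720)&(abs(X[:,1])<460)&(X[:,2]>3)&(X[:,2]<320)
o=np.argsort(X[m][:,2]); P=X[m][o]; c=C[m][o]
img=np.zeros((600,int(920*S),3),np.uint8)
for k in range(2):
    u=((460-P[:,1])*S).astype(int); v=((720-P[:,0])*S).astype(int)+k*300
    if k==0: col=np.clip(c.astype(int)*1.6,0,255)
    else: col=cv2.applyColorMap((P[:,2]*.8).astype(np.uint8)[:,None],cv2.COLORMAP_JET)[:,0]
    for dx in (0,1):
        for dy in (0,1): img[np.clip(v+dy,0,599),np.clip(u+dx,0,img.shape[1]-1)]=col
cv2.imwrite('pics/map.png',img)
# rack: prong points
m=(X[:,2]>258)&(X[:,2]<268)&(X[:,1]>0)&(X[:,1]<460)&(X[:,0]>500)&(X[:,0]<700); 
for a in A:
    Y=a['X'][a['d']>0]; c=a['im'][a['d']>0]
    m=(Y[:,2]>122)&(Y[:,2]<142)&(Y[:,1]<-20)&(Y[:,1]>-460)&(Y[:,0]>480)&(Y[:,0]<700)&(c[:,2]>c[:,0].astype(int)+15)
    print('rim n',m.sum(),cv2.minAreaRect(Y[m][:,:2].astype(np.float32)),np.percentile(Y[m][:,2],[5,50,95]))
    m=(Y[:,2]>262)&(Y[:,2]<278)&(Y[:,1]>30)&(Y[:,1]<460)&(Y[:,0]>600)&(Y[:,0]<700)
    q=Y[m]; print('rail',m.sum(), np.percentile(q[:,1],[1,99]), np.polyfit(q[:,1],q[:,0],1))
    m=(Y[:,2]>255)&(Y[:,2]<270)&(Y[:,1]>30)&(Y[:,1]<460)&(Y[:,0]>540)&(Y[:,0]<590)
    print(np.histogram(Y[m][:,1],bins=np.arange(60,440,6)))
E
```

```text
rim n 1704 ((564.2122192382812, -221.58367919921875), (395.8938293457031, 131.48770141601562), 84.90511322021484) [123.40951142 132.42936164 135.51401078]
rail 1811 [ 62.75119699 445.38669576] [6.02721658e-02 6.23379301e+02]
(array([ 0,  0,  0,  0, 33, 26,  0,  0,  0,  0,  0, 17, 40,  5,  0,  0,  0,
        0,  0,  2,  9, 12,  7, 10, 11,  8,  9,  6,  6,  4,  1,  0,  0,  0,
        0,  0,  0, 35, 21,  0,  0,  0,  0,  0,  9, 38,  3,  0,  0,  0,  0,
        0,  0,  0, 25, 12,  0,  0,  0,  0,  0,  1,  1]), array([ 60,  66,  72,  78,  84,  90,  96, 102, 108, 114, 120, 126, 132,
       138, 144, 150, 156, 162, 168, 174, 180, 186, 192, 198, 204, 210,
       216, 222, 228, 234, 240, 246, 252, 258, 264, 270, 276, 282, 288,
       294, 300, 306, 312, 318, 324, 330, 336, 342, 348, 354, 360, 366,
       372, 378, 384, 390, 396, 402, 408, 414, 420, 426, 432, 438]))
rim n 964 ((562.0067749023438, -225.09414672851562), (396.1355895996094, 132.8388671875), 84.79120635986328) [122.94236842 131.11334942 135.56769973]
rail 404 [ 57.68295578 442.09692329] [8.09202989e-02 6.14692756e+02]
(array([ 0,  0,  1, 14, 18,  2,  0,  0,  0,  0,  6, 20,  8,  0,  0,  0,  0,
        0,  0,  7, 16,  6,  3,  2,  3,  1,  2,  5, 13,  6,  0,  0,  0,  0,
        0,  0,  1, 21,  5,  1,  0,  0,  0,  1,  9, 10,  3,  0,  0,  0,  0,
        0,  0,  4,  9,  6,  0,  0,  0,  0,  2,  7,  6]), array([ 60,  66,  72,  78,  84,  90,  96, 102, 108, 114, 120, 126, 132,
       138, 144, 150, 156, 162, 168, 174, 180, 186, 192, 198, 204, 210,
       216, 222, 228, 234, 240, 246, 252, 258, 264, 270, 276, 282, 288,
       294, 300, 306, 312, 318, 324, 330, 336, 342, 348, 354, 360, 366,
       372, 378, 384, 390, 396, 402, 408, 414, 420, 426, 432, 438]))
```

View pics/map.png

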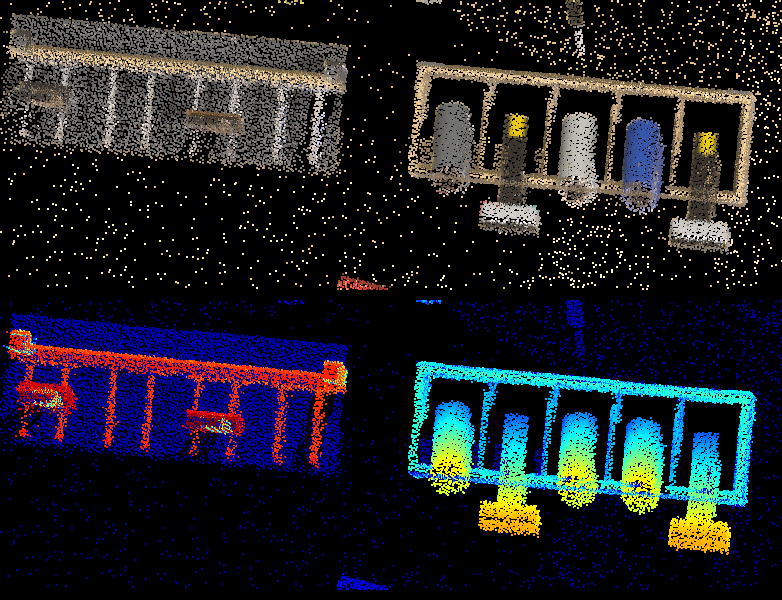

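```bash
python3 -m pendant '[[1,0,10,-44,0],[1,0,20,-44,0],[1,-5,30,-39,0],[1,-15,35,-30,0],[1,-25,40,-20,0],[1,-30,40,0,0],[1,-30,40,0,0],[1,-30,40,0,0],[1,-30,40,0,0],[1,-30,40,0,0]]'
python3 -m pendant '[[1,-47,15,0,0],[1,-47,15,0,0],[1,-47,15,0,0],[1,-47,15,0,0],[1,-47,15,0,0],[1,-47,15,0,0],[1,-47,15,0,0],[1,-47,15,0,-4],[1,-47,15,0,-6],[1,0,0,0,0]]'
```

```text
time: 2.25
tool_pos: [430.9, 300.2, 380.9]
tcp_rot: [180.0, -0.0, 74.6]
ft_force: [0.8, 0.1, -0.6]
finger_gap: 85.6
time: 3.25
tool_pos: [450.2, -146.8, 379.8]
tcp_rot: [-179.9, 0.1, 84.5]
ft_force: [-0.0, 0.7, 0.1]
finger_gap: 85.4
```

```bash
python3 - <<'E'
from h import *
im,d,p=snap('wrist','w1'); X=cloud(d,p); np.savez('pics/w1.npz',im=im,d=d,X=X)
print(p['eye'],p['orientation'])
for q in ['head0','squeegee0','roll0']:
    print(q,[(round(o['score'],2),np.round(o['at']).tolist()) for o in optics.search_frame('wrist',q)[:6]])
W=np.concatenate([X[d>0]]); C=im[d>0].astype(int)
for y0 in (-140,-363):
    for n,(Y,c) in {'wrist':(W,C),'scene':(lambda a:(a['X'][a['d']>0],a['im'][a['d']>0].astype(int)))(np.load('pics/scene0.npz')),'side':(lambda a:(a['X'][a['d']>0],a['im'][a['d']>0].astype(int)))(np.load('pics/side0.npz'))}.items():
        m=(abs(Y[:,1]-y0)<50)&(abs(Y[:,0]-455)<50)&(Y[:,2]>160)&(Y[:,2]<260)&(c.min(1)>90)&(c.max(1)-c.min(1)<40)
        if m.sum()<20: print(n,'none',m.sum());continue
        q=Y[m]; print(y0,n,m.sum(),'c',q.mean(0).round(1),'lo',np.percentile(q,2,0).round(),'hi',np.percentile(q,98,0).round(),cv2.minAreaRect(q[:,:2].astype(np.float32)))
E
```

```text
[ 376.21236924 -139.87124065  550.62201992] [1.63226766e+02 1.53245957e-01 8.44469059e+01]
head0 [(0.97, [470.0, -143.0, 219.0]), (0.91, [455.0, -361.0, 209.0]), (0.53, [569.0, 195.0, 132.0]), (0.19, [755.0, -203.0, 8.0])]
squeegee0 [(0.92, [453.0, -359.0, 208.0]), (0.69, [468.0, -146.0, 214.0])]
roll0 [(0.87, [520.0, -74.0, 190.0]), (0.84, [505.0, -215.0, 191.0]), (0.8, [344.0, -37.0, 41.0]), (0.62, [284.0, -271.0, 39.0]), (0.57, [505.0, -283.0, 194.0])]
-140 wrist 741 c [ 466.  -140.   217.9] lo [ 456. -171.  205.] hi [ 478. -109.  225.] ((467.57147216796875, -139.9990997314453), (64.54452514648438, 20.910812377929688), 84.50218200683594)
-140 scene 305 c [ 471.2 -138.2  214. ] lo [ 459. -169.  203.] hi [ 481. -107.  224.] ((469.20556640625, -137.7036590576172), (64.71774291992188, 23.98029327392578), 84.56485748291016)
-140 side 91 c [ 461.3 -152.2  215.8] lo [ 450. -175.  200.] hi [ 477. -110.  226.] ((469.6387939453125, -143.29586791992188), (68.3171157836914, 36.6094856262207), 79.05979919433594)
-363 wrist 706 c [ 445.8 -361.2  218.2] lo [ 435. -394.  206.] hi [ 459. -331.  225.] ((447.9320373535156, -349.8041076660156), (92.77642822265625, 42.43641662597656), 70.28828430175781)
-363 scene 305 c [ 452.1 -362.2  214.3] lo [ 442. -393.  202.] hi [ 462. -331.  225.] ((449.0096435546875, -362.30645751953125), (66.02725219726562, 26.292375564575195), 83.4209213256836)
-363 side 118 c [ 441.2 -374.2  216.5] lo [ 430. -398.  203.] hi [ 456. -335.  224.] ((444.71759033203125, -366.5354309082031), (64.94595336914062, 25.48183822631836), 79.81218719482422)
```

View pics/w1.png

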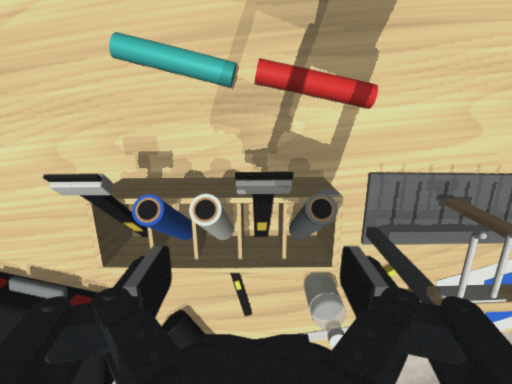

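```bash
python3 -m pendant '[[0.88,8,9,0,0],[0.88,0,0,-0,0],[0.88,0,0,45,0],[0.88,0,0,45,0],[0.88,0,0,40,0],[0.88,0,0,30,0],[0.88,0,0,20,0],[0.88,0,0,15,0],[0.88,0,0,0,0]]' 30
python3 - <<'E'
from h import *
snap('side','s1'); im=cv2.imread('pics/s1.png'); snap('scene','c1'); j=cv2.imread('pics/c1.png')
cv2.imwrite('pics/a1.png',np.hstack([cv2.resize(im[150:300,220:370],(400,400)),cv2.resize(j[120:270,80:230],(400,400))]))
E
```

```text
time: 4.35
tool_pos: [461.8, -133.9, 185.6]
tcp_rot: [179.9, 0.0, 84.6]
ft_force: [3.5, 1.0, 1.1]
finger_gap: 75.0
```

View pics/a1.png

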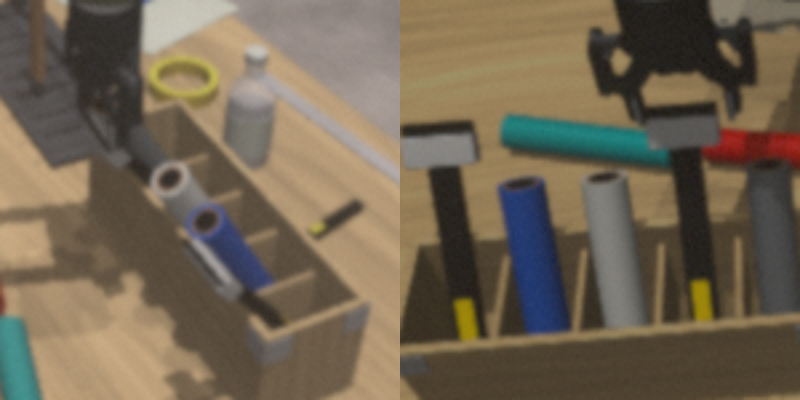

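Both views show the fingers straddling the bar of the squeegee at (683,125). The TCP sits about 5 mm too far in +y, so I'll centre it and then close.

```bash
python3 -m pendant '[[0.88,-5,0,0,0],[0.88,0,0,0,0],[0.5,0,0,0,0],[0.5,0,0,0,0],[0.5,0,0,0,0],[0.5,0,0,0,0],[0.5,0,0,0,0]]' 30
```

```text
time: 5.15
tool_pos: [459.9, -139.5, 186.0]
tcp_rot: [-180.0, 0.0, 84.5]
ft_force: [-2.3, -0.5, 5.6]
finger_gap: 64.6
```

```bash
python3 -m pendant '[[0.5,0,0,-12,0],[0.5,0,0,-13,0],[0.5,0,14,-10,0],[0.5,0,15,-9,0],[0.5,0,15,-8,0],[0.5,0,16,-7,0],[0.5,0,16,-6,0],[0.5,0,17,-5,0]]'
python3 -m pendant '[[0.5,0,17,-4,0],[0.5,0,17,-3,0],[0.5,0,17,-2,0],[0.5,0,5,0,0],[0.5,0,0,0,0]]'
python3 - <<'E'
from h import *
snap('side','s2'); im=cv2.imread('pics/s2.png'); snap('scene','c2'); j=cv2.imread('pics/c2.png')
cv2.imwrite('pics/a2.png',np.hstack([cv2.resize(im[150:300,220:370],(400,400)),cv2.resize(j[100:280,80:260],(400,400))]))
E
```

```text
time: 5.95
tool_pos: [553.5, -148.2, 256.9]
tcp_rot: [180.0, 0.0, 84.5]
ft_force: [-0.1, -0.6, -2.3]
finger_gap: 64.1
time: 6.45
tool_pos: [608.6, -153.5, 264.6]
tcp_rot: [-180.0, -0.0, 84.6]
ft_force: [-0.8, 0.8, -2.4]
finger_gap: 64.1
```

View pics/a2.png

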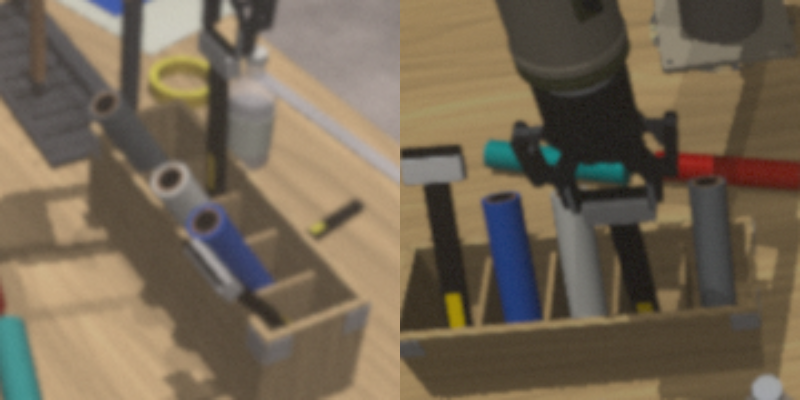

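```bash
python3 -m pendant '[[0.5,0,0,-30,0],[0.5,0,0,-45,0],[0.5,0,0,-45,0],[0.5,0,-20,-40,0],[0.5,0,-35,-35,0],[0.5,0,-40,-20,0],[0.5,0,-40,0,0],[0.5,0,-40,0,0],[0.5,0,-25,0,0]]'
python3 -m pendant '[[0.5,30,-4,0,0],[0.5,45,-4,0,0],[0.5,48,-4,0,0],[0.5,48,-4,0,0],[0.5,48,-4,0,0],[0.5,48,-4,0,0],[0.5,48,-4,0,0],[0.5,48,-4,0,0],[0.5,40,-4,0,0],[0.5,20,-4,0,0]]'
cat > rack.py <<'E'
from h import *
import sys
print(r.sense()['tool_pos'],r.sense()['tcp_rot'])
im,d,p=snap('wrist',sys.argv[1]); X=cloud(d,p); X[d<=0]=np.nan
sets={'wrist':X,'scene':np.load('pics/scene0.npz')['X'],'side':np.load('pics/side0.npz')['X']}
if len(sys.argv)>2: sets={'wrist':X}
for n,Y in sets.items():
    Y=Y.reshape(-1,3); m=(Y[:,2]>257)&(Y[:,2]<271)&(Y[:,0]>530)&(Y[:,0]<612)&(Y[:,1]>60)&(Y[:,1]<450)
    q=Y[m]
    # prong lines: pts y = y0 - tan(yaw)... cluster on y' after derotation by -4deg
    for a0 in (83,127,287,331):
        s=q
        w=(q[:,1]+0.065*(q[:,0]-570)); s=q[abs(w-a0-4)<12]
        if len(s)<12: print(n,a0,len(s));continue
        k=np.polyfit(s[:,0]-570,s[:,1],1); print(n,a0,len(s),'y@570',k[1].round(1),'slope',k[0].round(3),'z',np.percentile(s[:,2],[50,90]).round(1),'x',np.percentile(s[:,0],[1,99]).round())
E
python3 rack.py w2
```

```text
time: 7.45
tool_pos: [406.6, -134.0, 480.9]
tcp_rot: [179.9, 0.1, 84.5]
ft_force: [0.5, -1.4, -2.7]
finger_gap: 63.8
time: 8.45
tool_pos: [408.4, 293.0, 479.1]
tcp_rot: [-179.9, -0.0, 84.7]
ft_force: [0.5, -0.6, -2.9]
finger_gap: 64.0
[408.44969769 292.98543256 479.0786704 ] [-1.79941741e+02 -1.06995322e-02  8.46992709e+01]
wrist 83 134 y@570 87.7 slope -0.151 z [265.2 266.7] x [531. 574.]
wrist 127 2
wrist 287 181 y@570 288.1 slope -0.111 z [265.  266.2] x [546. 611.]
wrist 331 165 y@570 331.8 slope -0.083 z [264.7 266.1] x [551. 611.]
scene 83 99 y@570 89.2 slope -0.101 z [264.5 266. ] x [533. 611.]
scene 127 96 y@570 133.3 slope -0.1 z [264.1 266.3] x [537. 612.]
scene 287 84 y@570 287.9 slope -0.095 z [264.2 266.1] x [551. 611.]
scene 331 77 y@570 332.4 slope -0.099 z [264.6 267.1] x [555. 610.]
side 83 58 y@570 84.2 slope -0.097 z [262.7 266.4] x [533. 611.]
side 127 56 y@570 129.0 slope -0.097 z [263.2 265.8] x [533. 611.]
side 287 30 y@570 286.5 slope -0.071 z [262.9 267.8] x [546. 591.]
side 331 36 y@570 330.9 slope -0.058 z [263.4 268.3] x [549. 610.]
```

View pics/w2.png

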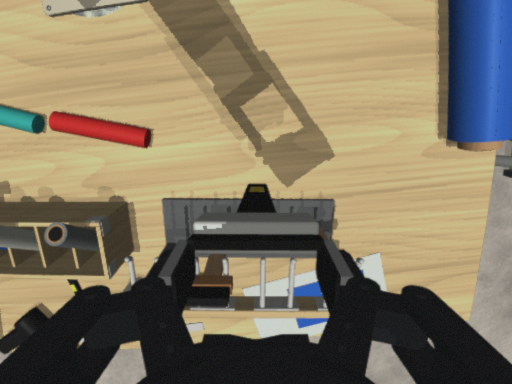

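```bash
python3 - <<'E'
from h import *
im,d,p=snap('wrist'); X=cloud(d,p)
for n,(a,b,c,e) in {'foot':(184,190,250,264),'handle':(196,210,246,268),'bar':(212,222,200,310),'bar2':(223,233,200,310),'low':(234,246,200,310)}.items():
    q=X[a:b,c:e][d[a:b,c:e]>0]; print(n,len(q),np.median(q,0).round(1),np.percentile(q,5,0).round(),np.percentile(q,95,0).round())
E
```

```text
foot 83 [428.4 293.2 292.4] [422. 286. 261.] [435. 301. 331.]
handle 308 [405.4 294.9 431.2] [401. 287. 391.] [412. 303. 461.]
bar 1094 [392.4 294.6 496.3] [389. 265.  14.] [557. 324. 508.]
bar2 1098 [393.2 294.7 510. ] [390. 269. 509.] [397. 320. 511.]
low 1318 [395.6 294.5 521.1] [393. 270. 511.] [398. 319. 523.]
```

```bash
python3 -m pendant '[[0.5,16,20,-0,0],[0.5,15,24,20,0],[0.5,0,25,35,0],[0.5,0,0,40,0],[0.5,0,0,40,0],[0.5,0,0,35,0],[0.5,0,0,20,0],[0.5,0,0,6,0],[0.5,0,0,0,0],[0.5,0,0,0,0]]'
python3 - <<'E'
from h import *
im,d,p=snap('wrist','w3')
for c in('side','scene'):snap(c,c+'3')
a=cv2.imread('pics/side3.png')[60:240,170:350]; b=cv2.imread('pics/scene3.png')[90:270,260:440]
cv2.imwrite('pics/a3.png',np.hstack([cv2.resize(a,(400,400)),cv2.resize(b,(400,400))]))
X=cloud(d,p); q=X[d>0]
m=(q[:,2]>290)&(q[:,2]<340)&(abs(q[:,1]-317)<60)&(abs(q[:,0]-480)<40); print(len(q[m]),np.percentile(q[m],[2,50,98],axis=0).round(1))
E
```

```text
time: 9.55
tool_pos: [482.0, 314.5, 285.9]
tcp_rot: [179.9, -0.1, 84.5]
ft_force: [0.2, 0.7, -1.6]
finger_gap: 63.7
6611 [[462.6 277.  294.6]
 [469.3 315.3 321. ]
 [488.6 352.8 338.6]]
```

View pics/a3.png

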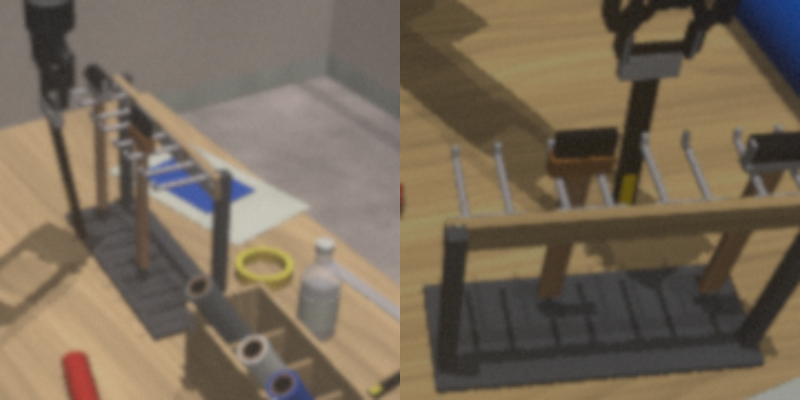

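```bash
python3 -m pendant '[[0.5,4,10,0,0],[0.5,0,20,0,0],[0.5,0,12,0,0],[0.5,0,0,0,0],[0.5,0,0,0,0]]'
python3 - <<'E'
from h import *
print(r.sense()['tool_pos'])
for c in('side','scene'):
    im,d,p=snap(c,c+'4'); X=cloud(d,p); Y=X[d>0]
    # bar: z 285..330 ; handle: z 180..250 ; prongs
    m=(Y[:,2]>293)&(Y[:,2]<312)&(abs(Y[:,0]-520)<30)&(abs(Y[:,1]-315)<70); q=Y[m]; print(c,'bar',len(q),np.percentile(q,[5,50,95],axis=0).round(1).tolist())
    for zz in (150,200,250):
        m=(abs(Y[:,2]-zz)<20)&(abs(Y[:,0]-535)<35)&(abs(Y[:,1]-315)<40); q=Y[m]; print('handle',zz,len(q), len(q) and (np.percentile(q[:,1],[5,95]).round(1),np.median(q[:,0]).round(1)))
a=cv2.imread('pics/side4.png')[60:200,190:330]; b=cv2.imread('pics/scene4.png')[90:230,280:420]
cv2.imwrite('pics/a4.png',np.hstack([cv2.resize(a,(400,400)),cv2.resize(b,(400,400),interpolation=cv2.INTER_CUBIC)]))
E
python3 rack.py w4 1
```

```text
time: 10.2
tool_pos: [523.7, 314.6, 283.4]
tcp_rot: [-180.0, 0.0, 84.5]
ft_force: [0.2, 0.3, -2.4]
finger_gap: 63.6
[523.74711375 314.60973633 283.43317311]
side bar 48 [[503.5, 277.4, 294.8], [509.1, 285.9, 302.1], [519.9, 339.6, 310.7]]
handle 150 46 (array([294.6, 319. ]), np.float64(541.2))
handle 200 48 (array([297.7, 324. ]), np.float64(531.4))
handle 250 78 (array([286.3, 334.6]), np.float64(526.6))
scene bar 205 [[519.9, 283.3, 293.9], [525.2, 312.7, 302.0], [528.9, 344.8, 310.9]]
handle 150 78 (array([299.8, 324.6]), np.float64(543.2))
handle 200 122 (array([300.5, 324.9]), np.float64(537.1))
handle 250 192 (array([287.6, 332.8]), np.float64(531.6))
[523.15215695 314.78129741 283.64837874] [-1.79963406e+02  1.54603394e-03  8.45493910e+01]
wrist 83 102 y@570 92.1 slope -0.142 z [262.9 264.6] x [592. 612.]
wrist 127 894 y@570 133.5 slope -0.112 z [265.  266.7] x [531. 598.]
wrist 287 676 y@570 288.7 slope -0.113 z [265.1 266.2] x [547. 611.]
wrist 331 609 y@570 331.9 slope -0.089 z [265.1 266.3] x [552. 611.]
```

View pics/a4.png

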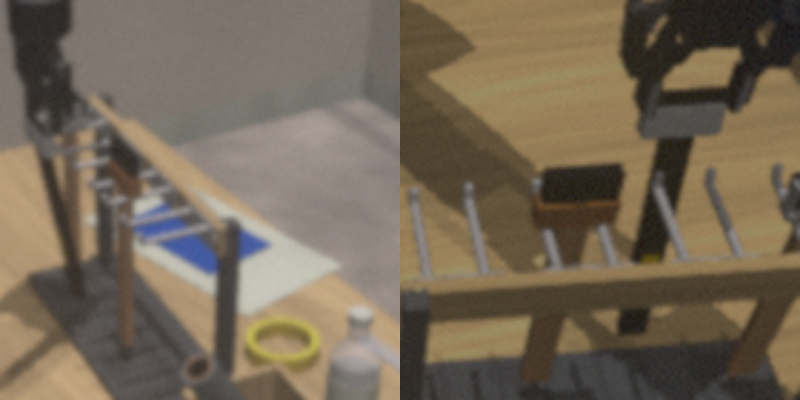

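```bash
python3 -m pendant '[[0.5,1,10,0,0],[0.5,0,15,0,0],[0.5,0,15,0,0],[0.5,0,15,0,0],[0.5,0,10,0,0],[0.5,0,0,0,0],[0.5,0,0,0,0]]'
python3 -m pendant '[[0.5,0,0,7,0],[0.5,0,0,7,0],[0.5,0,0,4,0],[0.5,0,0,0,0]]'
```

```text
time: 11.05
tool_pos: [588.3, 309.5, 283.6]
tcp_rot: [-180.0, 0.0, 84.5]
ft_force: [-1.1, 0.2, -3.2]
finger_gap: 63.9
time: 11.45
tool_pos: [587.6, 309.3, 264.3]
tcp_rot: [-179.9, 0.1, 84.6]
ft_force: [-0.9, -0.4, -3.2]
finger_gap: 63.5
```

```bash
python3 -m pendant '[[0.5,0,0,2,0],[0.5,0,0,1,0],[0.5,0,0,0,0]]'; python3 -m pendant '[[0.5,0,0,2,0],[0.5,0,0,0,0]]'
python3 - <<'E'
from h import *
for c in('side','scene'):snap(c,c+'5')
a=cv2.imread('pics/side5.png')[60:200,190:330]; b=cv2.imread('pics/scene5.png')[90:230,280:420]
cv2.imwrite('pics/a5.png',np.hstack([cv2.resize(a,(400,400)),cv2.resize(b,(400,400),interpolation=cv2.INTER_CUBIC)]))
E
```

```text
time: 11.75
tool_pos: [588.4, 309.5, 262.9]
tcp_rot: [180.0, -0.0, 84.5]
ft_force: [0.5, -0.5, -2.6]
finger_gap: 63.6
time: 11.95
tool_pos: [589.1, 309.5, 262.3]
tcp_rot: [179.9, -0.1, 84.5]
ft_force: [-0.1, -0.4, 3.7]
finger_gap: 63.7
```

View pics/a5.png

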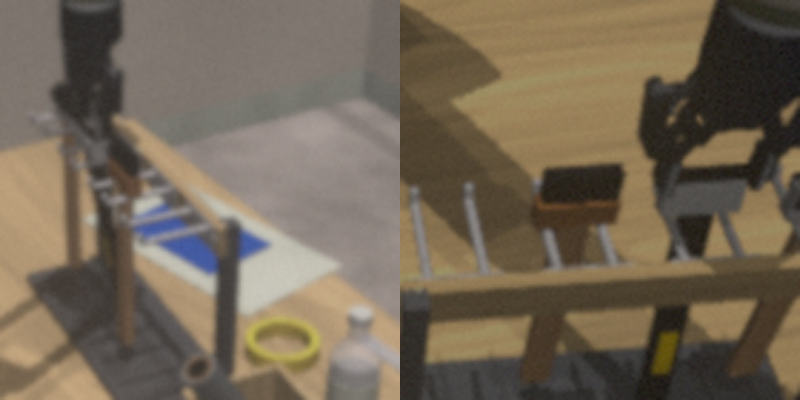

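The handle hangs between the prongs at scene crop (700,240), and the force shows the bar resting on them. I'll release it.

```bash
python3 -m pendant '[[0.8,0,0,0,0],[0.85,0,0,0,0],[0.88,0,0,0,0],[0.88,0,0,0,0],[0.88,0,0,0,0],[0.88,0,0,-5,0],[0.88,0,0,-15,0],[0.88,0,0,-30,0],[0.88,0,0,-40,0],[0.88,0,0,-45,0]]'
python3 -m pendant '[[0.88,0,-20,-40,0],[0.88,0,-40,-20,0],[0.88,0,-45,0,0],[0.88,-20,-40,0,0],[0.88,-48,-4,0,0],[0.88,-48,0,0,0],[0.88,-48,0,0,0],[0.88,-48,0,0,0],[0.88,-48,0,0,0],[0.88,-48,0,0,0]]'
python3 -m pendant '[[0.88,-48,0,0,0],[0.88,-48,0,0,0],[0.88,-48,0,0,0],[0.88,-48,0,0,0],[0.88,-48,0,0,0],[0.88,-48,5,0,0],[0.88,-48,5,0,0],[0.88,-30,0,0,0],[0.88,0,0,0,0],[0.88,0,0,0,0]]'
python3 - <<'E'
from h import *
for c in('side','scene'):snap(c,c+'6')
im,d,p=snap('wrist','w6'); 
print([(round(o['score'],2),np.round(o['at']).tolist()) for o in optics.search_frame('wrist','head0')[:6]])
a=cv2.imread('pics/side6.png')[60:200,190:330]; b=cv2.imread('pics/scene6.png')[90:270,80:440]
cv2.imwrite('pics/a6.png',np.hstack([cv2.resize(a,(300,300)),cv2.resize(b,(500,300),interpolation=cv2.INTER_CUBIC)]))
Y=cloud(d,p)[d>0];c=im[d>0].astype(int)
m=(abs(Y[:,1]+362)<50)&(abs(Y[:,0]-445)<40)&(Y[:,2]>160)&(Y[:,2]<260)&(c.min(1)>90)&(c.max(1)-c.min(1)<40);q=Y[m];print(q.mean(0),np.percentile(q,[2,98],axis=0).round())
E
```

```text
time: 13.05
tool_pos: [587.8, 309.2, 397.5]
tcp_rot: [-180.0, 0.0, 84.5]
ft_force: [0.7, 0.9, 0.1]
finger_gap: 75.1
time: 14.05
tool_pos: [409.9, 15.4, 457.6]
tcp_rot: [179.8, 0.0, 84.6]
ft_force: [1.2, -0.2, 0.1]
finger_gap: 75.1
time: 15.05
tool_pos: [385.6, -348.7, 456.6]
tcp_rot: [180.0, 0.0, 84.5]
ft_force: [0.9, -0.1, -0.3]
finger_gap: 75.6
[(0.59, [452.0, -370.0, 213.0])]
[ 445.22462748 -363.22443998  218.44696352] [[ 436. -395.  206.]
 [ 458. -333.  224.]]
```

View pics/a6.png

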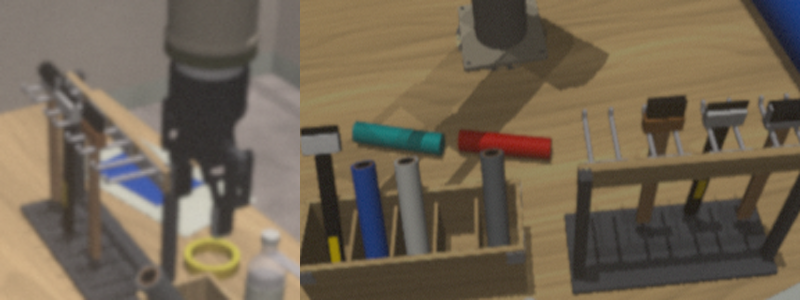

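The first squeegee hangs level at (722,110), and brush and roller look undisturbed. Now the second squeegee.

```bash
python3 -m pendant '[[0.88,-8,25,20,0],[0.88,0,30,40,0],[0.88,0,0,45,0],[0.88,0,0,45,0],[0.88,0,0,45,0],[0.88,0,0,35,0],[0.88,0,0,20,0],[0.88,0,0,0,0],[0.88,0,0,0,0]]' 30
```

```text
time: 16.15
tool_pos: [440.3, -361.0, 206.9]
tcp_rot: [180.0, 0.0, 84.6]
ft_force: [-0.1, -0.1, 0.7]
finger_gap: 75.0
```

```bash
python3 -m pendant '[[0.88,-1,0,10,0],[0.88,0,0,11,0],[0.88,0,0,0,0],[0.5,0,0,0,0],[0.5,0,0,0,0],[0.5,0,0,0,0],[0.5,0,0,0,0],[0.5,0,0,0,0]]' 30
python3 -m pendant '[[0.5,0,0,-12,0],[0.5,0,0,-13,0],[0.5,0,14,-10,0],[0.5,0,15,-9,0],[0.5,0,15,-8,0],[0.5,0,16,-7,0],[0.5,0,16,-6,0],[0.5,0,17,-5,0]]'
python3 -m pendant '[[0.5,0,17,-4,0],[0.5,0,17,-3,0],[0.5,0,17,-2,0],[0.5,0,5,0,0],[0.5,0,0,0,0]]'
```

```text
time: 16.95
tool_pos: [439.8, -362.5, 184.8]
tcp_rot: [180.0, 0.0, 84.5]
ft_force: [-0.0, 0.6, 0.6]
finger_gap: 64.5
time: 17.75
tool_pos: [533.1, -371.7, 256.9]
tcp_rot: [179.9, 0.1, 84.5]
ft_force: [-0.4, -0.5, -0.8]
finger_gap: 64.4
time: 18.25
tool_pos: [588.5, -376.6, 264.2]
tcp_rot: [180.0, 0.0, 84.6]
ft_force: [-1.2, 0.9, -1.9]
finger_gap: 64.2
```

```bash
python3 -m pendant '[[0.5,0,0,-30,0],[0.5,0,0,-45,0],[0.5,0,0,-45,0],[0.5,0,-20,-40,0],[0.5,0,-35,-35,0],[0.5,0,-40,-20,0],[0.5,10,-40,0,0],[0.5,25,-35,0,0],[0.5,40,0,0,0],[0.5,45,0,0,0]]'
python3 -m pendant '[[0.5,48,0,0,0],[0.5,48,0,0,0],[0.5,48,0,0,0],[0.5,48,0,0,0],[0.5,48,0,0,0],[0.5,48,0,0,0],[0.5,40,0,0,0],[0.5,25,0,0,0],[0.5,10,0,0,0],[0.5,0,0,0,0]]'
python3 rack.py w7 1
```

```text
time: 19.25
tool_pos: [428.3, -240.6, 479.3]
tcp_rot: [179.9, 0.1, 84.3]
ft_force: [1.2, 0.4, -2.0]
finger_gap: 64.4
time: 20.25
tool_pos: [464.4, 120.9, 478.8]
tcp_rot: [180.0, 0.0, 84.6]
ft_force: [-0.0, 0.2, -2.2]
finger_gap: 64.1
[464.38631667 120.86561405 478.824978  ] [1.79983759e+02 2.53432331e-03 8.46412170e+01]
wrist 83 49 y@570 87.5 slope -0.105 z [265.3 266.3] x [596. 612.]
wrist 127 40 y@570 128.8 slope -0.033 z [265.  266.8] x [600. 611.]
wrist 287 152 y@570 287.3 slope -0.104 z [264.9 268.8] x [547. 612.]
wrist 331 123 y@570 330.5 slope -0.055 z [264.6 268.8] x [550. 611.]
```

```bash
python3 -m pendant '[[0.5,0,5,35,0],[0.5,0,10,45,0],[0.5,0,15,45,0],[0.5,0,10,40,0],[0.5,0,0,20,0],[0.5,0,0,8,0],[0.5,0,0,0,0],[0.5,0,0,0,0]]'
python3 - <<'E'
from h import *
print(r.sense()['tool_pos'])
for c in('side','scene','wrist'):
    im,d,p=snap(c,c+'8'); Y=cloud(d,p)[d>0]
    for zz in (100,150,200,235):
        m=(abs(Y[:,2]-zz)<15)&(abs(Y[:,0]-518)<30)&(abs(Y[:,1]-115)<35); q=Y[m]; print(c,'handle',zz,len(q), len(q)>5 and (np.percentile(q[:,1],[5,95]).round(1),np.median(q[:,0]).round(1)))
    q=Y[(Y[:,2]>257)&(Y[:,2]<272)&(Y[:,0]>535)&(Y[:,0]<612)]; w=q[:,1]+.097*(q[:,0]-570)
    print([ (len(s),np.median(s).round(1)) for s in (w[abs(w-a)<12] for a in (88,132))])
E
```

```text
time: 21.1
tool_pos: [505.3, 115.9, 287.7]
tcp_rot: [179.8, -0.0, 84.5]
ft_force: [0.6, 1.5, -1.5]
finger_gap: 64.2
[505.30659666 115.90682432 287.71624588]
side handle 100 38 (array([ 96.1, 121.2]), np.float64(520.9))
side handle 150 45 (array([ 96.5, 124.9]), np.float64(513.9))
side handle 200 44 (array([ 98.1, 121.7]), np.float64(506.4))
side handle 235 48 (array([ 95.7, 123.1]), np.float64(502.7))
[(55, np.float64(84.5)), (54, np.float64(128.8))]
scene handle 100 13 (array([116.7, 126.3]), np.float64(537.4))
scene handle 150 27 (array([102.3, 129.3]), np.float64(526.6))
scene handle 200 78 (array([109.9, 128.1]), np.float64(521.5))
scene handle 235 106 (array([104.6, 128.7]), np.float64(516.0))
[(96, np.float64(89.2)), (97, np.float64(133.3))]
wrist handle 100 43 (array([102., 126.]), np.float64(519.3))
wrist handle 150 78 (array([103.4, 126.3]), np.float64(512.3))
wrist handle 200 143 (array([103.8, 127.5]), np.float64(505.6))
wrist handle 235 199 (array([104.1, 128. ]), np.float64(500.7))
[(775, np.float64(87.5)), (743, np.float64(131.0))]
```

```bash
python3 -m pendant '[[0.5,1,10,2,0],[0.5,0,15,0,0],[0.5,0,15,0,0],[0.5,0,15,0,0],[0.5,0,11,0,0],[0.5,0,0,0,0],[0.5,0,0,0,0]]'
python3 -m pendant '[[0.5,0,0,7,0],[0.5,0,0,7,0],[0.5,0,0,5,0],[0.5,0,0,0,0],[0.5,0,0,0,0]]'
```

```text
time: 21.95
tool_pos: [570.4, 111.3, 283.5]
tcp_rot: [-180.0, 0.0, 84.5]
ft_force: [0.1, -0.3, -1.5]
finger_gap: 64.4
time: 22.45
tool_pos: [570.1, 111.3, 264.5]
tcp_rot: [-180.0, 0.0, 84.5]
ft_force: [0.1, 0.3, -0.5]
finger_gap: 64.3
```

```bash
python3 -m pendant '[[0.5,0,0,2,0],[0.5,0,0,0,0]]'; python3 -m pendant '[[0.5,0,0,2,0],[0.5,0,0,0,0]]'
```

```text
time: 22.65
tool_pos: [570.5, 111.3, 262.8]
tcp_rot: [180.0, -0.0, 84.5]
ft_force: [0.0, 0.1, -2.2]
finger_gap: 64.3
time: 22.85
tool_pos: [570.4, 111.2, 260.4]
tcp_rot: [-180.0, 0.0, 84.5]
ft_force: [0.4, 0.3, -1.8]
finger_gap: 64.7
```

```bash
python3 -m pendant '[[0.5,0,0,2,0],[0.5,0,0,0,0]]'; python3 - <<'E'
from h import *
for c in('side','scene'):
    im,d,p=snap(c,c+'9'); Y=cloud(d,p)[d>0]
    m=(Y[:,2]>262)&(Y[:,2]<320)&(abs(Y[:,0]-565)<30)&(abs(Y[:,1]-111)<25); print(c,np.percentile(Y[m],[2,25,50,75,98],axis=0).round(1).tolist())
a=cv2.imread('pics/side9.png')[60:240,190:370]; b=cv2.imread('pics/scene9.png')[90:270,260:440]
cv2.imwrite('pics/a9.png',np.hstack([cv2.resize(a,(400,400)),cv2.resize(b,(400,400),interpolation=cv2.INTER_CUBIC)]))
E
```

```text
time: 23.05
tool_pos: [570.6, 111.3, 258.8]
tcp_rot: [180.0, -0.0, 84.5]
ft_force: [0.4, -0.3, -1.0]
finger_gap: 64.8
side [[538.9, 86.5, 262.4], [551.2, 96.1, 272.1], [554.4, 111.5, 288.5], [556.8, 127.0, 296.2], [577.5, 134.5, 306.9]]
scene [[558.8, 86.7, 263.0], [564.6, 97.4, 274.6], [570.7, 111.1, 288.6], [573.4, 124.6, 296.0], [591.2, 135.1, 306.4]]
```

View pics/a9.png

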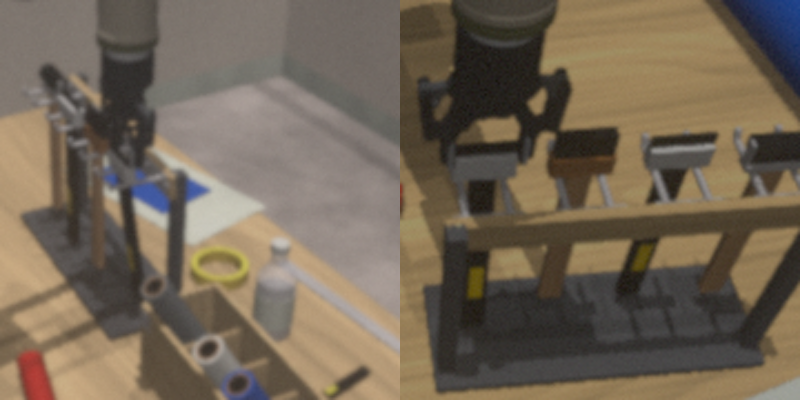

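```bash
python3 -m pendant '[[0.5,0,0,2,0],[0.5,0,0,0,0]]'; python3 -m pendant '[[0.5,0,0,1,0],[0.5,0,0,0,0]]'
```

```text
time: 23.35
tool_pos: [571.3, 111.2, 258.3]
tcp_rot: [179.8, -0.0, 84.5]
ft_force: [-0.6, -0.7, 5.2]
finger_gap: 64.8
time: 23.55
tool_pos: [571.6, 111.2, 258.2]
tcp_rot: [179.8, -0.0, 84.5]
ft_force: [-1.2, -1.0, 8.3]
finger_gap: 64.5
```

```bash
python3 -m pendant '[[0.8,0,0,0,0],[0.85,0,0,0,0],[0.88,0,0,0,0],[0.88,0,0,0,0],[0.88,0,0,0,0],[0.88,0,0,-5,0],[0.88,0,0,-15,0],[0.88,0,0,-30,0],[0.88,0,0,-40,0],[0.88,0,0,-45,0]]'
python3 -m pendant '[[0.88,0,-20,-40,0],[0.88,0,-40,-20,0],[0.88,0,-45,0,0],[0.88,-20,-20,0,0],[0.65,-48,-4,0,0],[0.65,-48,0,0,0],[0.65,-48,0,0,0],[0.65,-48,0,0,0],[0.65,-48,0,0,0],[0.65,-30,0,0,0]]'
cat > rolls.py <<'E'
from h import *
import sys
tag=sys.argv[1]; cams=sys.argv[2].split(',')
print(r.sense()['time'],np.round(r.sense()['tool_pos'],1),np.round(r.sense()['tcp_rot'],1))
B=np.array([563.,-223.,0]); a=np.radians(-5.2); Rb=np.array([[np.cos(a),-np.sin(a),0],[np.sin(a),np.cos(a),0],[0,0,1]])
for c in cams:
    im,d,p=snap(c,c+tag); X=cloud(d,p); ok=d>0
    L=(X-B)@Rb   # bin frame
    hsv=cv2.cvtColor(im,cv2.COLOR_BGR2HSV).astype(int)
    for yc in (-75,0,150) if len(sys.argv)<4 else map(int,sys.argv[3].split(',')):
        m=ok&(abs(L[...,1]-yc)<36)&(L[...,0]>-150)&(L[...,0]<52)&(L[...,2]>140)&(L[...,2]<240)
        q=L[m]
        if len(q)<10: print(c,yc,'few',len(q)); continue
        mid=[]
        print(c,yc,len(q),'pct2/50/98',np.percentile(q,[2,50,98],axis=0).round(0).tolist(),'bands x(lo,hi),y:',[(z,np.percentile(s[:,0],[3,97]).round().tolist(),np.percentile(s[:,1],[3,97]).round().tolist()) for z in (145,160,175,190,205) for s in [q[abs(q[:,2]-z)<7]] if len(s)>8])
E
python3 rolls.py A wrist,scene,side
```

```text
time: 24.55
tool_pos: [569.8, 111.2, 392.5]
tcp_rot: [-180.0, 0.0, 84.5]
ft_force: [1.0, -0.0, -0.2]
finger_gap: 75.0
time: 25.55
tool_pos: [413.5, -167.9, 452.2]
tcp_rot: [179.9, 0.1, 84.4]
ft_force: [0.8, -0.4, -0.1]
finger_gap: 55.8
25.55 [ 413.5 -167.9  452.2] [1.799e+02 1.000e-01 8.440e+01]
wrist -75 795 pct2/50/98 [[-84.0, -95.0, 144.0], [-62.0, -71.0, 194.0], [-21.0, -55.0, 205.0]] bands x(lo,hi),y: [(145, [-50.0, -12.0], [-78.0, -55.0]), (160, [-58.0, -21.0], [-77.0, -55.0]), (175, [-68.0, -29.0], [-79.0, -55.0]), (190, [-84.0, -42.0], [-95.0, -56.0]), (205, [-66.0, -49.0], [-93.0, -59.0])]
wrist 0 686 pct2/50/98 [[-84.0, -19.0, 151.0], [-65.0, 1.0, 195.0], [-21.0, 19.0, 205.0]] bands x(lo,hi),y: [(145, [-33.0, -14.0], [-10.0, 19.0]), (160, [-49.0, -21.0], [-12.0, 20.0]), (175, [-49.0, -31.0], [-13.0, 19.0]), (190, [-84.0, -42.0], [-19.0, 19.0]), (205, [-66.0, -48.0], [-19.0, 17.0])]
wrist 150 754 pct2/50/98 [[-84.0, 128.0, 144.0], [-63.0, 144.0, 193.0], [-21.0, 166.0, 205.0]] bands x(lo,hi),y: [(145, [-46.0, -14.0], [128.0, 152.0]), (160, [-56.0, -21.0], [128.0, 151.0]), (17
[... 1247 characters left out ...]
00.0, -82.0]), (190, [-84.0, -46.0], [-97.0, -57.0]), (205, [-66.0, -50.0], [-95.0, -60.0])]
side 0 290 pct2/50/98 [[-84.0, -23.0, 146.0], [-62.0, -12.0, 186.0], [-29.0, 16.0, 204.0]] bands x(lo,hi),y: [(145, [-64.0, -18.0], [-20.0, -2.0]), (160, [-72.0, -26.0], [-22.0, -4.0]), (175, [-80.0, -35.0], [-24.0, -9.0]), (190, [-85.0, -47.0], [-23.0, 18.0]), (205, [-66.0, -50.0], [-17.0, 15.0])]
side 150 296 pct2/50/98 [[-84.0, 127.0, 141.0], [-60.0, 135.0, 182.0], [-24.0, 167.0, 203.0]] bands x(lo,hi),y: [(145, [-63.0, -18.0], [127.0, 143.0]), (160, [-72.0, -25.0], [128.0, 146.0]), (175, [-78.0, -35.0], [126.0, 149.0]), (190, [-85.0, -46.0], [128.0, 169.0]), (205, [-68.0, -51.0], [129.0, 163.0])]
```

```bash
python3 - <<'E'
import cv2,numpy as np
b=cv2.imread('pics/sceneA.png')[90:270,80:440]; w=cv2.imread('pics/wristA.png')
cv2.imwrite('pics/aA.png',np.vstack([cv2.resize(b,(600,300),interpolation=cv2.INTER_CUBIC),cv2.resize(w[100:340],(600,281))]))
E
```

```text
(no output)
```

View pics/aA.png

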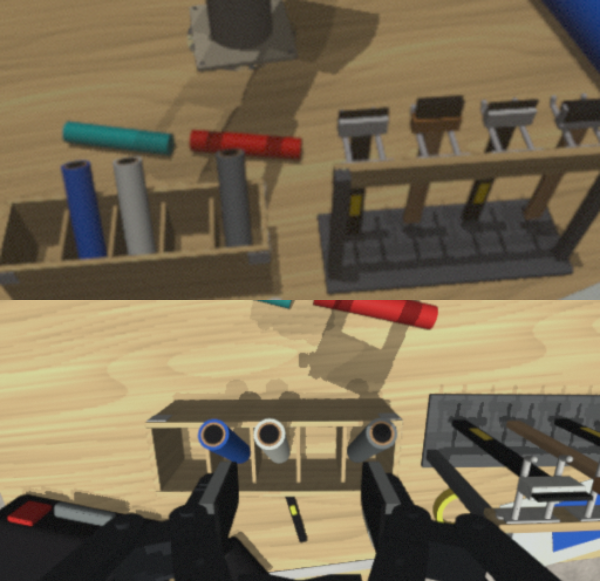

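Both squeegees hang, at (362,120) and (510,110). Blue, white and grey rolls still lean in place. Next I'll tip the rolls, white first.

```bash
python3 -m pendant '[[0.65,-20,40,20,0],[0.65,-21,45,40,0],[0.65,0,16,45,0],[0.65,0,0,45,0],[0.65,0,0,45,0],[0.65,0,0,25,0],[0.65,0,0,0,0],[0.65,0,0,0,0]]' 20
```

```text
time: 26.5
tool_pos: [502.4, -209.3, 241.0]
tcp_rot: [179.9, 0.0, 84.6]
ft_force: [0.3, 0.1, 0.3]
finger_gap: 55.7
```

```bash
python3 -m pendant '[[0.65,-8,8,0,0],[0.65,0,0,30,0],[0.65,0,0,30,0],[0.65,0,0,18,0],[0.65,0,0,10,0],[0.65,0,0,0,0],[0.65,0,0,0,0]]' 20
```

```text
time: 27.2
tool_pos: [510.2, -219.6, 153.4]
tcp_rot: [179.9, 0.1, 84.5]
ft_force: [-0.1, 0.4, 0.6]
finger_gap: 55.2
```

```bash
python3 -m pendant '[[0.3,0,0,0,0],[0.3,0,0,0,0],[0.3,0,0,0,0],[0.3,0,0,0,0]]' 20
python3 -m pendant '[[0.3,0,0,-3,0],[0.3,0,7,-3,0],[0.3,0,7,-3,0],[0.3,0,7,-2,0],[0.3,0,7,-2,0],[0.3,0,7,-2,0],[0.3,0,7,-1,0],[0.3,0,8,-1,0],[0.3,0,7,-1,0],[0.3,0,0,0,0]]'
python3 -m pendant '[[0.3,0,8,0,0],[0.3,0,7,0,0],[0.3,0,8,0.5,0],[0.3,0,8,0.5,0],[0.3,0,0,0,0]]'
python3 rolls.py B side,scene 0
```

```text
time: 27.6
tool_pos: [510.0, -219.5, 153.2]
tcp_rot: [179.8, 0.1, 84.5]
ft_force: [-0.5, -1.4, 6.5]
finger_gap: 40.5
time: 28.6
tool_pos: [566.6, -224.3, 169.2]
tcp_rot: [180.0, -0.0, 84.6]
ft_force: [-0.4, 0.3, -1.9]
finger_gap: 40.0
time: 29.1
tool_pos: [598.2, -227.6, 169.2]
tcp_rot: [179.9, 0.0, 84.6]
ft_force: [-0.2, 0.2, 5.7]
finger_gap: 39.1
29.1 [ 598.2 -227.6  169.2] [179.9   0.   84.6]
side 0 484 pct2/50/98 [[-2.0, -35.0, 143.0], [18.0, -15.0, 206.0], [43.0, 23.0, 235.0]] bands x(lo,hi),y: [(145, [2.0, 34.0], [-24.0, -0.0]), (160, [1.0, 34.0], [-25.0, 1.0]), (175, [-1.0, 32.0], [-23.0, 1.0]), (190, [-1.0, 30.0], [-24.0, -1.0]), (205, [-3.0, 43.0], [-34.0, 21.0])]
scene 0 651 pct2/50/98 [[10.0, -29.0, 143.0], [40.0, 0.0, 207.0], [47.0, 33.0, 237.0]] bands x(lo,hi),y: [(145, [25.0, 46.0], [-16.0, 21.0]), (160, [25.0, 46.0], [-14.0, 21.0]), (175, [24.0, 44.0], [-16.0, 21.0]), (190, [35.0, 44.0], [-15.0, 15.0]), (205, [30.0, 47.0], [-26.0, 32.0])]
```

```bash
python3 -m pendant '[[0.5,0,0,0,0],[0.55,0,0,0,0],[0.65,0,0,0,0],[0.65,0,0,0,0],[0.65,0,0,0,0],[0.65,0,0,-15,0],[0.65,0,0,-30,0],[0.65,0,0,-35,0],[0.65,0,0,-30,0],[0.65,0,0,0,0]]'
python3 rolls.py C side,scene
```

```text
time: 30.2
tool_pos: [599.0, -228.3, 286.4]
tcp_rot: [179.4, 0.2, 84.5]
ft_force: [1.3, -0.4, 0.3]
finger_gap: 55.7
30.2 [ 599.  -228.3  286.4] [179.4   0.2  84.5]
side -75 354 pct2/50/98 [[-83.0, -98.0, 143.0], [-61.0, -89.0, 185.0], [-25.0, -59.0, 203.0]] bands x(lo,hi),y: [(145, [-62.0, -16.0], [-98.0, -83.0]), (160, [-70.0, -25.0], [-98.0, -80.0]), (175, [-82.0, -34.0], [-98.0, -80.0]), (190, [-83.0, -45.0], [-97.0, -57.0]), (205, [-66.0, -51.0], [-93.0, -60.0])]
side 0 382 pct2/50/98 [[11.0, -22.0, 142.0], [24.0, -12.0, 189.0], [49.0, 14.0, 215.0]] bands x(lo,hi),y: [(145, [11.0, 44.0], [-22.0, 8.0]), (160, [11.0, 45.0], [-22.0, 0.0]), (175, [11.0, 44.0], [-23.0, 3.0]), (190, [11.0, 43.0], [-22.0, 6.0]), (205, [11.0, 48.0], [-21.0, 18.0])]
side 150 290 pct2/50/98 [[-83.0, 126.0, 143.0], [-60.0, 135.0, 182.0], [-26.0, 166.0, 203.0]] bands x(lo,hi),y: [(145, [-62.0, -21.0], [127.0, 145.0]), (160, [-71.0, -27.0], [126.0, 143.0]), (175, [-80.0, -35.0], [127.0, 146.0]), (190, [-85.0, -45.0], [127.0, 168.0]), (205, [-66.0, -50.0], [130.0, 164.0])]
scene -75 553 pct2/50/98 [[-74.0, -92
[... 167 characters left out ...]
, -27.0], [-91.0, -54.0]), (190, [-80.0, -35.0], [-90.0, -54.0]), (205, [-62.0, -44.0], [-89.0, -56.0])]
scene 0 385 pct2/50/98 [[16.0, -17.0, 144.0], [41.0, 10.0, 212.0], [52.0, 23.0, 216.0]] bands x(lo,hi),y: [(145, [31.0, 52.0], [-16.0, 23.0]), (160, [35.0, 51.0], [-14.0, 23.0]), (175, [33.0, 51.0], [-14.0, 23.0]), (190, [34.0, 51.0], [-16.0, 23.0]), (205, [19.0, 52.0], [-17.0, 23.0])]
scene 150 548 pct2/50/98 [[-76.0, 132.0, 142.0], [-37.0, 152.0, 177.0], [-13.0, 172.0, 204.0]] bands x(lo,hi),y: [(145, [-33.0, -12.0], [133.0, 172.0]), (160, [-38.0, -19.0], [133.0, 170.0]), (175, [-54.0, -28.0], [133.0, 172.0]), (190, [-80.0, -37.0], [133.0, 171.0]), (205, [-61.0, -45.0], [136.0, 167.0])]
```

White stands upright (vertical edges, top at about 214 mm). Blue is next, with the same routine.

```bash
python3 -m pendant '[[0.65,-24,-30,0,0],[0.65,-25,-30,0,0],[0.65,-24,-30,0,0],[0.65,0,0,10,0],[0.65,0,0,30,0],[0.65,0,0,10,0],[0.65,0,0,0,0],[0.65,0,0,0,0]]' 20
```

```text
time: 31.1
tool_pos: [500.2, -290.9, 228.3]
tcp_rot: [-180.0, -0.0, 84.6]
ft_force: [0.3, 0.0, 0.7]
finger_gap: 55.2
```

```bash
python3 -m pendant '[[0.65,-2,3,0,0],[0.65,0,0,30,0],[0.65,0,0,25,0],[0.65,0,0,15,0],[0.65,0,0,5,0],[0.65,0,0,0,0],[0.3,0,0,0,0],[0.3,0,0,0,0],[0.3,0,0,0,0],[0.3,0,0,0,0]]' 20
python3 -m pendant '[[0.3,0,0,-3,0],[0.3,0,7,-3,0],[0.3,0,7,-3,0],[0.3,0,7,-2,0],[0.3,0,7,-2,0],[0.3,0,7,-2,0],[0.3,0,7,-1,0],[0.3,0,8,-1,0],[0.3,0,7,-1,0],[0.3,0,0,0,0]]'
python3 -m pendant '[[0.3,0,8,0,0],[0.3,0,7,0,0],[0.3,0,8,0.5,0],[0.3,0,7,0.5,0],[0.3,0,0,0,0]]'
python3 rolls.py D side,scene -75
```

```text
time: 32.1
tool_pos: [503.6, -294.3, 154.8]
tcp_rot: [179.9, 0.1, 84.5]
ft_force: [-0.9, -0.0, 5.2]
finger_gap: 40.8
time: 33.1
tool_pos: [560.5, -299.0, 171.3]
tcp_rot: [180.0, -0.0, 84.6]
ft_force: [-0.9, 0.1, -3.5]
finger_gap: 39.7
time: 33.6
tool_pos: [590.9, -302.1, 171.1]
tcp_rot: [179.9, 0.0, 84.6]
ft_force: [0.3, 0.6, 4.4]
finger_gap: 38.4
33.6 [ 590.9 -302.1  171.1] [179.9   0.   84.6]
side -75 528 pct2/50/98 [[-3.0, -109.0, 143.0], [17.0, -88.0, 206.0], [43.0, -54.0, 238.0]] bands x(lo,hi),y: [(145, [1.0, 30.0], [-100.0, -72.0]), (160, [-0.0, 30.0], [-99.0, -69.0]), (175, [-1.0, 32.0], [-99.0, -66.0]), (190, [-3.0, 28.0], [-100.0, -76.0]), (205, [-3.0, 40.0], [-109.0, -57.0])]
scene -75 630 pct2/50/98 [[15.0, -102.0, 143.0], [39.0, -74.0, 205.0], [47.0, -43.0, 237.0]] bands x(lo,hi),y: [(145, [24.0, 45.0], [-91.0, -55.0]), (160, [22.0, 44.0], [-90.0, -54.0]), (175, [23.0, 44.0], [-90.0, -55.0]), (190, [31.0, 42.0], [-90.0, -59.0]), (205, [28.0, 47.0], [-99.0, -49.0])]
```

Blue is nearly upright, the same as white was at this point. I'll release it and move to grey, whose grip point is (523.2, -70.3).

```bash
python3 -m pendant '[[0.5,0,0,0,0],[0.55,0,0,0,0],[0.65,0,0,0,0],[0.65,0,0,0,0],[0.65,0,0,0,0],[0.65,0,0,-15,0],[0.65,0,0,-30,0],[0.65,0,0,-35,0],[0.65,0,0,-30,0],[0.65,0,0,0,0]]'
python3 -m pendant '[[0.65,30,-20,0,0],[0.65,45,-30,0,0],[0.65,45,-25,0,0],[0.65,45,-13,0,0],[0.65,45,0,0,0],[0.65,14,0,10,0],[0.65,0,0,30,0],[0.65,0,0,10,0],[0.65,0,0,0,0],[0.65,0,0,0,0]]'
python3 rolls.py E side,scene,wrist
```

```text
time: 34.7
tool_pos: [591.7, -303.2, 288.6]
tcp_rot: [179.4, 0.3, 84.5]
ft_force: [0.1, -0.1, 0.4]
finger_gap: 55.5
time: 35.7
tool_pos: [525.8, -76.2, 230.8]
tcp_rot: [-180.0, 0.0, 84.5]
ft_force: [0.6, -0.2, 0.9]
finger_gap: 55.3
35.7 [525.8 -76.2 230.8] [-180.     0.    84.5]
side -75 402 pct2/50/98 [[12.0, -97.0, 143.0], [24.0, -87.0, 191.0], [48.0, -59.0, 215.0]] bands x(lo,hi),y: [(145, [13.0, 43.0], [-97.0, -72.0]), (160, [12.0, 43.0], [-98.0, -68.0]), (175, [13.0, 45.0], [-97.0, -70.0]), (190, [12.0, 43.0], [-96.0, -70.0]), (205, [12.0, 47.0], [-96.0, -57.0])]
side 0 374 pct2/50/98 [[11.0, -23.0, 143.0], [25.0, -13.0, 190.0], [49.0, 16.0, 215.0]] bands x(lo,hi),y: [(145, [12.0, 44.0], [-22.0, 7.0]), (160, [11.0, 45.0], [-23.0, 1.0]), (175, [11.0, 43.0], [-23.0, 4.0]), (190, [12.0, 45.0], [-22.0, 7.0]), (205, [12.0, 50.0], [-22.0, 18.0])]
side 150 294 pct2/50/98 [[-83.0, 125.0, 143.0], [-60.0, 135.0, 182.0], [-24.0, 166.0, 204.0]] bands x(lo,hi),y: [(145, [-65.0, -21.0], [126.0, 142.0]), (160, [-73.0, -28.0], [125.0, 146.0]), (175, [-79.0, -37.0], [125.0, 142.0]), (190, [-84.0
[... 1148 characters left out ...]
, [10.0, 42.0], [-75.0, -49.0]), (190, [10.0, 41.0], [-76.0, -49.0]), (205, [10.0, 41.0], [-69.0, -48.0])]
wrist 0 2114 pct2/50/98 [[12.0, -17.0, 142.0], [15.0, 6.0, 177.0], [37.0, 21.0, 215.0]] bands x(lo,hi),y: [(145, [12.0, 40.0], [-9.0, 21.0]), (160, [12.0, 38.0], [-8.0, 21.0]), (175, [12.0, 34.0], [-10.0, 21.0]), (190, [12.0, 18.0], [-10.0, 15.0]), (205, [12.0, 15.0], [-11.0, 9.0])]
wrist 150 2987 pct2/50/98 [[-84.0, 131.0, 151.0], [-65.0, 149.0, 195.0], [-21.0, 168.0, 205.0]] bands x(lo,hi),y: [(145, [-27.0, -13.0], [131.0, 164.0]), (160, [-36.0, -20.0], [132.0, 164.0]), (175, [-44.0, -29.0], [132.0, 164.0]), (190, [-85.0, -42.0], [131.0, 168.0]), (205, [-65.0, -49.0], [132.0, 166.0])]
```

```bash
python3 -m pendant '[[0.65,6,-3,0,0],[0.65,0,0,30,0],[0.65,0,0,25,0],[0.65,0,0,16,0],[0.65,0,0,5,0],[0.65,0,0,0,0],[0.3,0,0,0,0],[0.3,0,0,0,0],[0.3,0,0,0,0],[0.3,0,0,0,0]]' 20
python3 -m pendant '[[0.3,0,0,-3,0],[0.3,0,7,-3,0],[0.3,0,7,-3,0],[0.3,0,7,-2,0],[0.3,0,7,-2,0],[0.3,0,7,-2,0],[0.3,0,7,-1,0],[0.3,0,8,-1,0],[0.3,0,7,-1,0],[0.3,0,0,0,0]]'
python3 -m pendant '[[0.3,0,8,0,0],[0.3,0,7,0,0],[0.3,0,8,0.5,0],[0.3,0,7,0.5,0],[0.3,0,0,0,0]]'
python3 rolls.py F side,scene 150
```

```text
time: 36.85
tool_pos: [524.1, -69.4, 155.7]
tcp_rot: [179.9, 0.0, 84.5]
ft_force: [-1.7, 0.6, 5.6]
finger_gap: 40.2
time: 37.85
tool_pos: [580.9, -74.8, 172.3]
tcp_rot: [180.0, 0.0, 84.5]
ft_force: [1.3, 0.2, -3.7]
finger_gap: 39.2
time: 38.35
tool_pos: [611.4, -77.7, 172.3]
tcp_rot: [179.9, 0.0, 84.5]
ft_force: [-0.8, -0.0, 6.1]
finger_gap: 37.7
38.35 [611.4 -77.7 172.3] [179.9   0.   84.5]
side 150 427 pct2/50/98 [[-3.0, 116.0, 142.0], [16.0, 134.0, 203.0], [41.0, 171.0, 236.0]] bands x(lo,hi),y: [(145, [0.0, 33.0], [126.0, 150.0]), (160, [-1.0, 34.0], [125.0, 150.0]), (175, [-1.0, 33.0], [126.0, 151.0]), (190, [-3.0, 32.0], [125.0, 153.0]), (205, [-4.0, 42.0], [119.0, 165.0])]
scene 150 636 pct2/50/98 [[3.0, 122.0, 143.0], [37.0, 151.0, 208.0], [47.0, 180.0, 235.0]] bands x(lo,hi),y: [(145, [27.0, 45.0], [132.0, 172.0]), (160, [30.0, 44.0], [133.0, 170.0]), (175, [27.0, 42.0], [133.0, 171.0]), (190, [29.0, 41.0], [133.0, 168.0]), (205, [-0.0, 46.0], [124.0, 178.0])]
```

```bash
python3 -m pendant '[[0.5,0,0,0,0],[0.55,0,0,0,0],[0.65,0,0,0,0],[0.65,0,0,0,0],[0.65,0,0,0,0],[0.65,0,0,-15,0],[0.65,0,0,-30,0],[0.65,0,0,-35,0],[0.65,0,0,-40,0],[0.65,0,0,-40,0]]'
python3 -m pendant '[[0.65,0,-30,-20,0],[0.65,0,-40,-20,0],[0.65,0,-40,0,0],[0.65,0,-40,0,0],[0.65,0,-30,0,0],[0.65,0,0,0,0],[0.65,0,0,0,0],[0.65,0,0,0,0],[0.65,0,0,0,0],[0.65,0,0,0,0]]'
python3 rolls.py G side,scene
python3 - <<'E'
import cv2,numpy as np
from h import *
for n,(x,y) in {'hookA':(588,309),'hookB':(571,111),'brush':(575,208),'roller':(600,408)}.items():
    for c in('scene','side'):
        if n=='hookA' and c=='scene' or True:
            p=optics.camera_params(c)
b=cv2.imread('pics/sceneG.png')[80:330,70:470]; w=cv2.imread('pics/sideG.png')[80:310,180:380]
cv2.imwrite('pics/aG.png',np.vstack([cv2.resize(b,(560,350),interpolation=cv2.INTER_CUBIC),np.hstack([cv2.resize(w[:,:],(280,250)),cv2.resize(cv2.imread('pics/sceneA.png')[80:330,70:470],(280,250))])]))
for q in ['head0','brush','roller','spray','tape','knife','roll0']:
    print(q,[(c,round(o['score'],2),np.round(o['at']).tolist()) for c in ('scene','side') for o in optics.search_frame(c,q)[:6] if o['score']>.4])
E
```

```text
time: 39.45
tool_pos: [609.6, -77.5, 334.1]
tcp_rot: [180.0, 0.0, 84.5]
ft_force: [0.9, -0.9, 0.7]
finger_gap: 55.6
time: 40.45
tool_pos: [431.2, -60.4, 371.0]
tcp_rot: [-179.9, -0.0, 84.5]
ft_force: [0.3, -0.8, -0.3]
finger_gap: 55.6
40.45 [431.2 -60.4 371. ] [-179.9   -0.    84.5]
side -75 409 pct2/50/98 [[10.0, -95.0, 143.0], [22.0, -86.0, 191.0], [48.0, -58.0, 215.0]] bands x(lo,hi),y: [(145, [10.0, 43.0], [-95.0, -66.0]), (160, [10.0, 41.0], [-95.0, -66.0]), (175, [10.0, 44.0], [-95.0, -68.0]), (190, [11.0, 40.0], [-95.0, -65.0]), (205, [11.0, 48.0], [-94.0, -57.0])]
side 0 379 pct2/50/98 [[11.0, -24.0, 141.0], [24.0, -13.0, 189.0], [49.0, 16.0, 215.0]] bands x(lo,hi),y: [(145, [12.0, 43.0], [-22.0, 9.0]), (160, [11.0, 47.0], [-24.0, 4.0]), (175, [12.0, 43.0], [-24.0, 5.0]), (190, [12.0, 43.0], [-21.0, 10.0]), (205, [12.0, 50.0], [-23.0, 19.0])]
side 150 326 pct2/50/98 [[10.0, 125.0, 143.0], [24.0, 135.0, 188.0], [48.0, 164.0, 215.0]] bands x(lo,hi),y: [(145, [12.0, 44.0], [126.0, 150.0]), (160, [11.0, 44.0], [125.0, 151.0]), (175, [10.0, 46.0], [126.0, 154.0]), (190, [11.0, 43.
[... 1188 characters left out ...]
2.0]), ('side', 0.8, [600.0, 392.0, 190.0]), ('side', 0.6, [599.0, -93.0, 163.0])]
spray [('scene', 0.74, [771.0, -44.0, 110.0]), ('side', 0.83, [736.0, -52.0, 106.0]), ('side', 0.59, [613.0, 188.0, 13.0])]
tape [('scene', 0.98, [772.0, 126.0, 25.0])]
knife [('scene', 0.66, [749.0, -207.0, 12.0])]
roll0 [('scene', 0.93, [299.0, -259.0, 34.0]), ('scene', 0.89, [604.0, -294.0, 189.0]), ('scene', 0.86, [357.0, -34.0, 40.0]), ('scene', 0.82, [622.0, -80.0, 196.0]), ('scene', 0.68, [608.0, -216.0, 196.0]), ('side', 0.89, [583.0, -238.0, 161.0]), ('side', 0.87, [271.0, -287.0, 40.0]), ('side', 0.86, [578.0, -311.0, 165.0]), ('side', 0.8, [334.0, -56.0, 40.0]), ('side', 0.7, [599.0, -91.0, 164.0])]
```

View pics/aG.png

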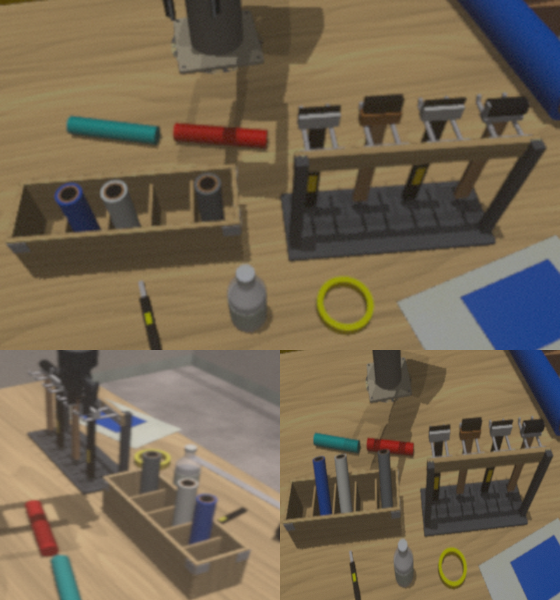

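All three rolls stand upright, both squeegees hang, and the look-alikes, bottle, tape and knife are where they were. I'll wait briefly in case a roll gets knocked, check again, then hand in.

```bash
for i in 1 2 3; do python3 -m pendant '[[0.65,0,0,0,0],[0.65,0,0,0,0],[0.65,0,0,0,0],[0.65,0,0,0,0],[0.65,0,0,0,0],[0.65,0,0,0,0],[0.65,0,0,0,0],[0.65,0,0,0,0],[0.65,0,0,0,0],[0.65,0,0,0,0]]' | head -1; done
python3 rolls.py H scene
python3 - <<'E'
from h import *
im,d,p=snap('scene'); Y=cloud(d,p)[d>0]
for y in (111,208,309,408):
    m=(Y[:,2]>262)&(Y[:,2]<325)&(abs(Y[:,0]-(560+.096*y))<30)&(abs(Y[:,1]-y)<45); print(y,np.percentile(Y[m],[2,50,98],axis=0).round().tolist())
E
```

```text
time: 42.25
time: 43.25
time: 44.25
44.25 [430.7 -60.4 371.3] [-180.    -0.    84.5]
scene -75 445 pct2/50/98 [[16.0, -87.0, 143.0], [41.0, -60.0, 211.0], [52.0, -50.0, 216.0]] bands x(lo,hi),y: [(145, [30.0, 52.0], [-84.0, -50.0]), (160, [33.0, 52.0], [-83.0, -50.0]), (175, [29.0, 52.0], [-85.0, -50.0]), (190, [31.0, 51.0], [-86.0, -50.0]), (205, [17.0, 52.0], [-87.0, -50.0])]
scene 0 390 pct2/50/98 [[16.0, -17.0, 144.0], [41.0, 10.0, 212.0], [52.0, 23.0, 216.0]] bands x(lo,hi),y: [(145, [32.0, 52.0], [-13.0, 23.0]), (160, [34.0, 52.0], [-16.0, 23.0]), (175, [34.0, 52.0], [-14.0, 23.0]), (190, [32.0, 52.0], [-14.0, 23.0]), (205, [15.0, 52.0], [-16.0, 23.0])]
scene 150 365 pct2/50/98 [[17.0, 131.0, 143.0], [42.0, 154.0, 212.0], [52.0, 172.0, 216.0]] bands x(lo,hi),y: [(145, [39.0, 52.0], [132.0, 171.0]), (160, [36.0, 52.0], [131.0, 172.0]), (175, [40.0, 52.0], [132.0, 171.0]), (190, [37.0, 51.0], [132.0, 172.0]), (205, [19.0, 52.0], [133.0, 171.0])]
111 [[563.0, 81.0, 263.0], [573.0, 111.0, 289.0], [596.0, 144.0, 306.0]]
208 [[571.0, 179.0, 263.0], [584.0, 207.0, 294.0], [604.0, 239.0, 320.0]]
309 [[581.0, 277.0, 263.0], [592.0, 307.0, 288.0], [614.0, 342.0, 306.0]]
408 [[578.0, 376.0, 263.0], [614.0, 401.0, 295.0], [624.0, 437.0, 307.0]]
```

```bash
python3 -c "
from bench import hand_in
print(hand_in())"
```

```text
the job is handed in; nothing more can be done
None
```

I hung both squeegees first, on the two empty hooks at about y = 309 and y = 111 mm. Then I tipped the white, blue and grey rolls upright in their compartments, never raising one more than a few millimetres. I handed in at about 44 s.

**Squeegees:** both hang level with the handle down between the prongs. Blade tops are at about 306 mm, which fits a bar resting on the prongs.

**Rolls:** all three stand vertical, with straight edges and tops at about 214 mm. They had not moved when I checked again after a few seconds' wait.

**Everything else:** brush, roller, bottle, tape, knife and the red and turquoise look-alikes showed no visible change. Wherever I logged the force it stayed under 10 N.

**Disagreements:**
- **Cameras:** the side camera read positions about 3 to 5 mm off from the other two, so I relied mainly on the wrist and scene views.
- **Detector:** in the last check it missed one head in the scene view and gave side-view head heights that were too low. The depth measurements and the picture show both heads in place.

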